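# Hang a jig plate on keyhole studs and lock it with a ratchet clamp

### The job

Mount the jig plate with its casting on the sloping welding stand. First trip the pawl by its thumb post so that the wound clamp springs fully open; then hang the plate flat on the two headed studs by its keyholes, casting outward, and slide it down until it locks behind the heads; last, wind the wing knob clockwise until the pawl drops in behind the third tooth from open, the knob's nose at the set mark, so that the sprung pad holds the plate's upper edge. Leave the mug, the spray can and the loose castings where they stand.

Things in the scene. Friction and masses are not known exactly. Their poses are not given: they have to be found in the camera images.
- stand: Fixed grey welded steel wedge, 225 mm wide (y), 215 deep (x), about 175 high at the face's top; origin under its middle. Its flat face, 260 mm up the slope, 200 wide, leans 35 deg from level and looks up and towards -x of the stand. It carries from below upwards: two headed studs, the clamp's pad and bar, and the ratchet wheel with wing knob and pawl.
- stud_mid (a point): Midway between the two headed studs, on the face's surface, 94 mm up the slope from its lower edge. Axes: x up the slope, y left across the face, z square out of the face (35 deg from vertical, towards the robot). Studs at y = +62 and -62 mm: shank 8 mm thick, round head 17 mm wide, 9 to 14 mm above the face.
- jig_grip (a point): Grip point of the loose jig plate, 24 mm above its underside. Bare aluminium plate 107 (x) x 160 (y) x 6 mm, lying flat. A grey casting is fixed on it: a square block with a pipe stub towards -x; here it is 55 mm wide along y (flat side +y, round 14 mm boss side -y), its top 17 mm above this point. Grip it here, fingers closing along y. 0.4 to 0.65 kg. z is out of the casting's side.
- jig_keys (a point): Midway between the round ends of the plate's two keyholes, on its underside, straight below jig_grip; same axes. Keyholes at y = +62 and -62 mm: round end 24 mm wide, slot 11 mm wide running on towards +x (this side goes uppermost). Heads pass when this point is on stud_mid, axes parallel (within 3 mm). Slid 21.5 mm down the slope the plate is home: studs in the slots' blind ends.
- pawl_post (a point): Middle of the pawl's thumb post, a bare steel pin 13 mm thick, square to the face, left of the wheel; it reaches 12 mm farther out than this point, which is 34 mm above the face. Clear for 35 mm up the slope and to the left. Pulled 9 to 18 mm down the slope (-x of stud_mid) against a spring (3 to 9 N) it lifts the pawl and frees the wheel; let go, it springs back.
- knob_grip (a point): Grip point of the black wing knob on the wheel's axis, 60 mm above the face: 104 mm up the slope from stud_mid, at y = -10 mm. The wing is a bar 72 mm long, 18 wide, 43 to 75 mm above the face. It turns about the square to the face; at joint ratchet_wheel = 0 its nose end points up the slope turned 0.628 rad to the left, and it turns to the right (clockwise from in front) as the joint grows.
- set_mark (a point): Tip of the set mark, a pointed steel block on the face beside the wheel's rim, up the slope and to the right of the axis, 26 mm above the face. The pointed nose at the foot of the knob points at it when the pawl holds the third tooth.
- ratchet_wheel (a joint): Angle of knob and ratchet wheel, rad, growing clockwise from in front. 0: clamp open, on its stop. Teeth catch at 0.419, 0.838, 1.257 (third), 1.676 (fourth). A spring (0.12 to 0.25 N m) turns it back: past a tooth and let go, it falls back on to that tooth; short of it, to the one before; pawl lifted, to 0. Passing a tooth takes up to 0.5 N m. Starts on tooth 2, 3 or 4.
- pawl (a joint): Angle of the sprung pawl, rad: 0 fully dropped in between two teeth, about 0.17 riding on a tooth's tip, 0.42 lifted as far as it goes.
- clamp_pad (a joint): How far the sprung pad is pushed back into the clamp bar, m, 0 to 0.017 (2 N, and 0.5 N a mm): 0 if it touches nothing. The wheel drives bar and pad down the slope, 11 mm a tooth. Open, the pad clears the plate by 9 mm as it goes over the heads; at tooth 3 it presses on the upper edge of the plate, if that is home, and is pushed back 2 to 6 mm.
- cup: Steel mug, 86 mm wide, 95 mm high, a bystander; origin under its middle.
- loose_tee: Grey tee casting, 54 x 72 x 40 mm, a bystander; origin under its middle.
- loose_cap: Grey bell-shaped cap casting, 52 mm wide, 43 mm high, a bystander; origin under its middle.
- spray: Green spray can with a red cap, 66 mm thick, 221 mm high, a bystander; origin under its middle.

How it is judged:
By the outcome, as a careful person would: the job done as asked, in the order asked, and still so for the second after the job is handed in, with the robot touching nothing.
It also fails if it takes over 67 s, if anything falls off the work surface, if the arm or the gripper's body presses on something with over 40 N, if the wrist force passes 120 N, or if a joint passes its speed limit or range.

### The arm

A 6-joint arm with a two-finger parallel gripper is mounted at the origin on a cart in front of the work surface, level with it; the furniture and walls round the work are solid. World frame = base frame: x ahead of the robot, y to its left, z up, the work surface at z = 0. Lengths are in mm, angles in rad, forces in N, time in s.
With the tool pointing down it reaches from about 425 to 925 mm from the base axis. Payload 12.5 kg.
Tool frame: the origin (TCP) lies at the very end of the fingers, on their centre line; the grasp point (between the pads) lies 19 mm behind it; z points along the fingers, y is the line along which they close (so a half turn about z gives the same grasp; the last joint's range is limited). The gripper opens to 85 mm and grips with 20 to 120 N. Pads are 22 mm wide; open, the fingers measure 114 mm over their backs; the gripper's body (76 mm by 85 mm) begins 54 mm behind the grasp point. The pads swing forward as they close: fully open they stand 13 mm farther back than shut.
Start: joints at [1.172, 0.491, 1.559, -0, 1.092, -0.106], TCP at [180.379, 598.422, 231.327] pointing down, gripper open.
Joint ranges: [-3.1, 3.1], [-0.84, 2.19], [0.05, 2.79], [-1.13, 4.28], [0.06, 2.93], [-2.69, 2.69]. Speed limits (rad/s): [2.22, 2.22, 2.79, 3.14, 3.14, 3.14].

### API

Orientations are given as [roll, pitch, yaw] about the fixed x, y, z axes, in that order (R = Rz(yaw) Ry(pitch) Rx(roll)).
In Python, from plant import manip, cams, spotter gives the robot as it stands. The module is installed in compiled form; this text tells all that it offers.
- The arm moves only by the shell command python3 -m pendant 'ROWS'. ROWS is JSON, a list of rows, each a list of 5 numbers: the shift along the tool's x, y, z in mm, then the turn about the tool's z in degrees, then the opening, from -1 (shut) to 1 (fully open). A call has exactly 8 rows; each row shifts and turns the commanded pose from where the row before left it, along the tool's axes as they then stand; what a row does not reach is not made up. A row lasts 1/12 s, in which the tool goes at most 41.7 mm and 7.16 degrees, less where a joint would pass 70% of its speed; a pose out of reach is approached as far as the arm can. A call is refused whole if a number of a shift passes 41.7 or a number of a turn 7.16, either way. A call with a gripper value outside its range is refused whole. The fingers move at their own pace and stop on an object; the grip force is fixed at half the most. Time passes only in rows, so rows that do not move let the fingers close, or fill a call up. It gives the time, the measured TCP pose, the force, the opening and the grip force at its end, in the units of the state.
- manip.sense(): the state, without advancing time (a new reading comes with each control period).
- cams.capture(name): name is "scene" or "top"; returns the picture (384x512x3 uint8, red, green, blue); there is no depth.
- cams.calibration(name): a dict with "fx", "fy", "cx", "cy" (pixels), "dist" ([k1, k2, p1, p2, k3] as OpenCV has them; the pictures are not rectified), "R" (3x3) and "t" (3): a world point X has camera coordinates R X + t. Camera axes: x right, y down, z forward; pixel columns grow to the right and rows downward; lengths in mm; the calibration is good to about 2 mm. A picture is of the moment at which its call begins. calibration takes no time and is no camera call.
- manip.job_done(): hands the job in; it is judged then, once.
Trained networks look in the newest picture that a camera, given by its name, has taken for a name from the list of things; names that differ only in an ending like _2 or _b are one class to them, and where a whole thing is asked for, a point or a joint stands for the part that bears it (a point fixed in the world has none). Each returns a list of dicts, best first, with "p" (0 to 1); they miss things now and then, are a little off and sometimes report something else, mostly with a low value. They report only what shows in the picture. A call takes as long as a camera call.
- spotter.look_for(camera, query): "point" ([row, column] in pixels, amid what is visible of it).
The state is a dict: "time_s": time; "joint_pos": joint angles; "qvel": joint speeds; "joint_torque": joint torques, N m; "tcp_pos": TCP position; "eef_rot": TCP orientation; "ft_force": force on the tool from outside, world axes, zero at the start; "wrist_torque": the same for the moment, N m; "finger_gap": finger opening in mm; "grip_force": force on a finger pad.
Only numpy, scipy, OpenCV 4.12 (cv2) and the standard library are available. Lean on these libraries where they do the work, as an engineer would, in place of code of your own. Each camera call takes 0.05 s, during which the arm holds its last target. There are 200 camera calls.

## Working session

There is one attempt and no reset: what is moved stays moved. The work goes in short steps, Python scripts to look and compute and a shell command to move; the robot and the scene stay as the last step left them, time stands still between calls to the robot, and variables do not carry over. Pictures are saved under pics/ and viewed, at most 10 in all, crops included, and the job is handed in when it is done.

```bash
mkdir -p pics
cat > h.py <<'E'
import numpy as np, cv2, json
from plant import manip, cams, spotter
from scipy.spatial.transform import Rotation as Ro
np.set_printoptions(precision=1,suppress=True)
def cal(n):
    c=cams.calibration(n); K=np.array([[c['fx'],0,c['cx']],[0,c['fy'],c['cy']],[0,0,1.]])
    return K,np.array(c['dist'],float),np.array(c['R']),np.array(c['t'])
def proj(n,P):
    K,d,R,t=cal(n); return cv2.projectPoints(np.array(P,float).reshape(-1,3),cv2.Rodrigues(R)[0],t,K,d)[0].reshape(-1,2)
def ray(n,rc):
    K,d,R,t=cal(n); u=cv2.undistortPoints(np.array([[[rc[1],rc[0]]]],float),K,d)[0,0]
    v=R.T@np.array([u[0],u[1],1]); return -R.T@t, v/np.linalg.norm(v)
def atz(n,rc,z):
    o,v=ray(n,rc); return o+v*(z-o[2])/v[2]
def tri(a,b):
    (o1,v1),(o2,v2)=ray('scene',a),ray('top',b)
    s=np.linalg.lstsq(np.c_[v1,-v2],o2-o1,rcond=None)[0]; p,q=o1+s[0]*v1,o2+s[1]*v2
    return (p+q)/2,np.linalg.norm(p-q)
def snap(n,f):
    im=cams.capture(n); cv2.imwrite(f,im[:,:,::-1]); return im
E
python3 - <<'E'
from h import *
a=snap('scene','pics/s0.png');b=snap('top','pics/t0.png')
cv2.imwrite('pics/st0.png',np.hstack([cv2.resize(x,(800,600))for x in(a,b)])[:,:,::-1])
for n in('scene','top'):
    K,d,R,t=cal(n); print(n,K[0,0],d,-R.T@t,R[2])
for q in['stand','jig_grip','pawl_post','knob_grip','set_mark','cup','loose_tee','loose_cap','spray']:
    r=[[(np.round(x['point'],1).tolist(),round(x['p'],2)) for x in spotter.look_for(n,q)[:3]] for n in('scene','top')]
    print(q,r)
    if r[0] and r[1]: print(*tri(r[0][0][0],r[1][0][0]))
print(manip.sense()['eef_rot'],manip.sense()['time_s'],manip.sense()['finger_gap'])
E
```

```text
scene 406.9164608403482 [-0.1  0.   0.   0.   0. ] [ -77.9 -353.2  822.9] [ 0.6  0.4 -0.7]
top 357.04047335098113 [-0.1  0.   0.   0.   0. ] [  83.7    5.4 1095.6] [ 0.4 -0.  -0.9]
stand [[([164.9, 234.8], 0.64)], [([162.7, 201.4], 0.58), ([161.4, 197.7], 0.45)]]
[643.6 147.3  82. ] 5.12586618366992
jig_grip [[([276.4, 321.6], 0.74), ([165.0, 236.4], 0.63)], [([213.6, 308.6], 0.75)]]
[ 492.8 -200.1  -12.4] 6.246386292938256
pawl_post [[([137.2, 212.2], 0.58), ([237.0, 136.8], 0.3)], [([150.4, 182.1], 0.51), ([266.1, 171.9], 0.35)]]
[629.6 198.5 172.5] 12.437990614359183
knob_grip [[([135.2, 240.8], 0.89)], [([137.9, 198.9], 0.62)]]
[685.  148.4 160.5] 1.6169338666837156
set_mark [[([160.6, 231.3], 0.8)], [([163.4, 198.5], 0.66)]]
[631.7 152.5 102.7] 8.98621163356626
cup [[([197.9, 338.9], 0.19)], [([267.7, 170.9], 0.81), ([139.0, 199.5], 0.44)]]
[196.9 -84.7 582.3] 396.9192000998503
loose_tee [[([223.8, 332.3], 0.76)], [([166.0, 293.8], 0.56)]]
[ 660.9 -159.5   -0.6] 5.570861507385601
loose_cap [[([199.4, 338.8], 0.74)], [([148.6, 284.4], 0.73)]]
[ 731.8 -136.9   14.3] 14.28474001178459
spray [[([195.0, 382.1], 0.56), ([224.3, 333.0], 0.28)], [([133.9, 322.7], 0.82), ([137.6, 194.8], 0.23)]]
[ 729.1 -252.8   97.5] 0.40713046685248167
[3.1 0.  2.8] 1.0 85.21395824642099
```

View pics/s0.png

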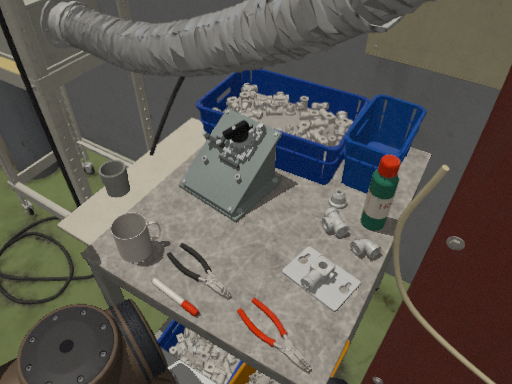

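View pics/t0.png

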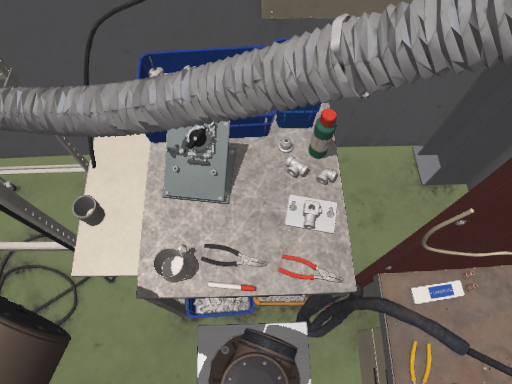

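The scene view shows the stand at about (165,235), the plate at (275,320), and the mug, castings and can away from both. The top view shows the stand's face at (165,198) with its knob at (138,198), and the plate at (213,310). I'll zoom in for precise features.

Run:
```python
from h import *
a=cv2.imread('pics/s0.png');b=cv2.imread('pics/t0.png')
def z(im,r,c,h,w,k): return cv2.resize(im[r:r+h,c:c+w],None,fx=k,fy=k,interpolation=cv2.INTER_CUBIC)
A=z(a,110,175,110,114,5)[:550,:400*2]; B=z(b,112,155,92,85,6)
cv2.imwrite('pics/c1.png',z(a,110,175,110,114,5)); cv2.imwrite('pics/c2.png',B)
C=z(a,240,275,75,90,4.4);D=z(b,190,280,45,62,6.4)
o=np.zeros((600,800,3),np.uint8);o[:330,:396]=C;o[:288,400:400+397]=D[:288,:397]
cv2.imwrite('pics/c3.png',o)
```

```text
(no output)
```

View pics/c1.png

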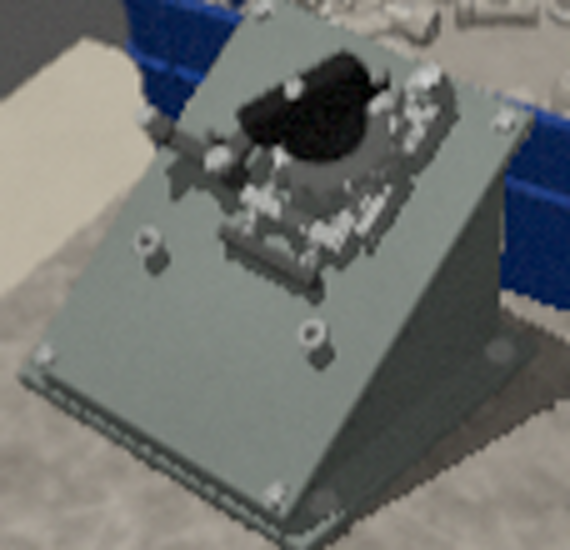

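View pics/c2.png

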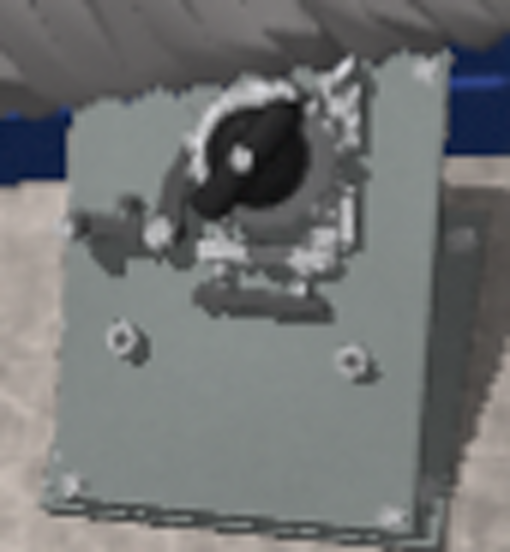

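View pics/c3.png

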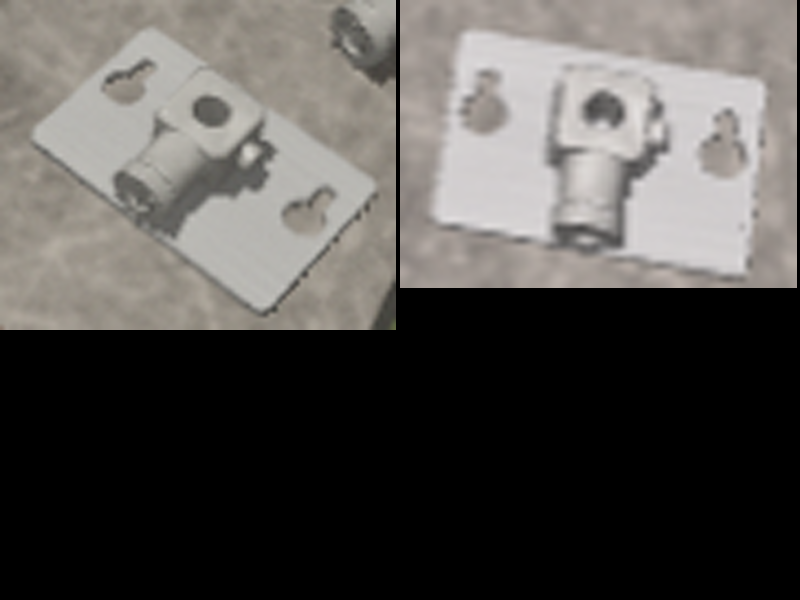

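The crops show the stud heads at crop1 (147,241) and (313,334), and crop2 (122,338) and (352,360). The wing knob sits at about tooth 3, pointing up and to the right. The post top is at about (217,157) in crop1 and (159,232) in crop2. The plate's corners and keyholes are clear, with the slots facing away from the robot. Next I fit the poses.

```bash
cat > fit.py <<'E'
from h import *
from scipy.optimize import least_squares
f=lambda u,k,r,c,du=0:((u[0]-du+.5)/k-.5+c,(u[1]+.5)/k-.5+r)
s=lambda *u:f(u,5,110,175); t=lambda *u:f(u,6,112,155)
Rs=lambda yaw:Ro.from_euler('z',yaw).as_matrix()@Ro.from_euler('y',-35,degrees=True).as_matrix()
S=[('scene',s(147,240),(0,62,14)),('scene',s(313,333),(0,-62,14)),('top',t(122,337),(0,62,14)),('top',t(353,360),(0,-62,14)),
('scene',s(22,375),(-94,100,0)),('scene',s(532,120),(166,-100,0)),('scene',s(288,518),(-94,-100,0)),('top',t(413,530),(-94,-100,0)),('top',t(448,50),(166,-100,0)),('top',t(48,505),(-94,100,0))]
def res(p,full=False):
    e=[]
    for n,uv,l in S:
        w=5 if l[2]==14 else 1
        e.append(w*(proj(n,p[:3]+Rs(p[3])@np.array(l))[0]-uv))
    return np.array(e).ravel()
if __name__=='__main__':
    r=least_squares(res,[600,150,80,-.1],loss='soft_l1');print('stud_mid',r.x[:3],'yaw %.4f'%r.x[3]);print(r.fun.reshape(-1,2))
    o,R=r.x[:3],Rs(r.x[3])
    def onface(n,uv,z):
        c,v=ray(n,uv[::-1]);c=R.T@(c-o);v=R.T@v;return c+v*(z-c[2])/v[2]
    for nm,a,b in[('A',s(217,157),t(159,232)),('B',s(148,118),t(69,229)),('mk?',s(425,75),t(345,70))]:
        p,g=tri(a[::-1],b[::-1]);print(nm,R.T@(p-o),g,[onface('scene',a,46),onface('top',b,46)])
    print('knob',o+R@[104,-10,60],[onface('top',t(213,205),75),onface('top',t(292,112),75)])
    c=lambda*u:f(u,4.4,240,275);d=lambda*u:f(u,6.4,190,280,400)
    P=[('scene',c(152,28),(1,80)),('scene',c(377,187),(1,-80)),('scene',c(262,313),(0,-80)),('scene',c(33,135),(0,80)),
       ('top',d(465,32),(1,80)),('top',d(765,80),(1,-80)),('top',d(745,273),(0,-80)),('top',d(435,222),(0,80))]
    K=[('scene',c(122,85),62),('scene',c(302,217),-62),('top',d(485,112),62),('top',d(722,155),-62)]
    def rp(p):
        R=Ro.from_euler('z',p[2]).as_matrix();e=[]
        for n,uv,(i,y) in P:e.append(proj(n,np.r_[p[:2],p[4]]+R@[p[3]+107*(i-.5),y,6])[0]-uv)
        for n,uv,y in K:e.append(proj(n,np.r_[p[:2],p[4]]+R@[0,y,4])[0]-uv)
        return np.array(e).ravel()
    r=least_squares(rp,[500,-200,-.1,0,0]);print('jig_keys',r.x[:2],'yaw %.4f'%r.x[2],r.x[3:]);print(r.fun.reshape(-1,2))
    print(manip.sense()['time_s'])
E
python3 fit.py
```

```text
stud_mid [618.7 169.6  79.4] yaw -0.1348
[[ 1.1  0.3]
 [ 0.5 -1.3]
 [-0.3  2.6]
 [-1.4  0.9]
 [ 1.1 -3. ]
 [ 0.6 -2. ]
 [-0.3  0.3]
 [ 0.1  1. ]
 [ 0.2 -0.1]
 [ 0.9 -0.8]]
A [59.5 41.9 27.2] 2.1057119436594403 [array([55.8, 29.5, 46. ]), array([62.3, 36.7, 46. ])]
B [58.8 85.3 42.8] 1.679546631976955 [array([57.6, 83.4, 46. ]), array([59.8, 83.9, 46. ])]
mk? [150.2 -51.3  35.6] 2.876922373952456 [array([146.4, -56.7,  46. ]), array([151.6, -53.8,  46. ])]
knob [667.7 152.9 188.2] [array([80.7,  2.8, 75. ]), array([129.5, -33.8,  75. ])]
jig_keys [ 495.  -204.6] yaw -0.2236 [-9.4 -3.4]
[[-0.4 -0.7]
 [ 0.8 -0.5]
 [ 0.5  0.1]
 [-0.9 -0.1]
 [-0.7 -0.4]
 [-0.   0.5]
 [-0.1  0.8]
 [-0.9 -0.2]
 [ 1.   0.8]
 [ 0.9  0.3]
 [-0.5  0.4]
 [-0.2  0.3]]
1.0
```

```bash
cat >> h.py <<'E'
SO=np.array([618.7,169.6,79.4]);SY=-0.1348
SR=Ro.from_euler('z',SY).as_matrix()@Ro.from_euler('y',-35,degrees=True).as_matrix()
def W(*l): return SO+SR@np.array(l,float)
def delta(target,pos=None,yaw=None):
    s=manip.sense(); p=np.array(s['tcp_pos']) if pos is None else np.array(pos); R=Ro.from_euler('xyz',s['eef_rot'])
    y=R.as_euler('xyz')[2]
    return R.as_matrix().T@(np.array(target)-p)
E
python3 - <<'E'
from h import *
s=manip.sense();print(np.round(s['eef_rot'],4),s['tcp_pos'])
# duct: planes of the two lower/front edges
def plane(n,a,b):
    o,v=ray(n,a);_,w=ray(n,b);m=np.cross(v,w);return m/np.linalg.norm(m),o
for nm,(a,b),(c,d) in[('centre',((40,100),(18,400)),((110,100),(50,450)))]:
    m1,o1=plane('scene',a,b);m2,o2=plane('top',c,d)
    dr=np.cross(m1,m2);dr/=np.linalg.norm(dr)
    for y in(-100,100,200,300):
        print(nm,np.linalg.solve([m1,m2,[0,1,0]],[m1@o1,m2@o2,y]))
for nm,l in[('post',(59,84,34)),('knob',(104,-10,60)),('stud',(0,0,0))]: print(nm,W(*l))
# finger pre-contact: -x bottom edge 12mm upslope of post surface
c=W(59+6.5,86,34); x=np.array([np.cos(SY),np.sin(SY),0])
pre=c+11*x+SR@[9,0,0]; print('pre',pre,'above',pre+[0,0,80]); print('delta to above',delta(pre+[0,0,80]))
E
```

```text
[3.1 0.  2.8] [180.4 598.4 231.4]
centre [ 572.  -100.   561.1]
centre [583.3 100.  503.4]
centre [588.9 200.  474.5]
centre [594.6 300.  445.7]
post [658.6 249.  141.1]
knob [667.7 152.9 188.2]
stud [618.7 169.6  79.4]
pre [682.3 247.8 150. ] above [682.3 247.8 230. ]
delta to above [-581.8 -190.9    1.3]
```

Run:
```python
from h import *
sc=np.array([(65,20),(100,38),(150,52),(200,53),(250,47),(300,33),(350,18),(400,2)],float)
for r,c in[(108,60),(109,120),(104,160),(98,200),(88,240),(75,290),(60,350)]:
    o,v=ray('top',(r,c)); best=None
    for d in np.arange(200,1300,5):
        X=o+v*d; u=proj('scene',X)[0]
        if 60<u[0]<410:
            e=abs(np.interp(u[0],sc[:,0],sc[:,1])-u[1])
            if best is None or e<best[0]: best=(e,X,u)
    K,_,R,t=cal('top'); print((r,c),best[0],best[1],best[2], 'radius~',28*np.linalg.norm(best[1]-o)/K[0,0])
```

```text
(108, 60) 0.25334258024766143 [693.6 513.9 327.2] [134.   47.3] radius~ 86.6568423171036
(109, 120) 0.021143519855705506 [639.9 318.  378.3] [172.4  52.4] radius~ 75.28558246553797
(104, 160) 0.397432268051908 [624.2 206.9 411.3] [203.5  52.2] radius~ 70.18812115276717
(98, 200) 0.20792840127414536 [605.4 104.8 451.3] [235.7  48.5] radius~ 65.48277224867103
(88, 240) 0.39527226774444557 [595.   13.1 493.5] [271.8  40.5] radius~ 61.95376057059895
(75, 290) 0.4574167248901624 [579.6 -88.  547.6] [319.1  26.8] radius~ 58.42474889252687
(60, 350) 0.8637524328125394 [ 560.  -192.1  607.6] [380.    7.5] radius~ 55.679962031804116
```

```bash
python3 - <<'E'
from h import *
np.set_printoptions(precision=4,suppress=True)
s=manip.sense();print(np.array(s['eef_rot']),np.pi+SY, np.degrees(np.pi+SY-s['eef_rot'][2]))
E
python3 -m pendant '[[-30,-10,0,0,-1],[-40,-13,0,0,-1],[-40,-13,0,0,-1],[-40,-13,0,0,-1],[-40,-13,0,0,-1],[-40,-13,0,0,-1],[-40,-13,0,0,-1],[-20,-6,0,0,-1]]'
```

```text
[3.1414 0.     2.8488] 3.0067926535897933 9.051216398001657
time_s: 1.67
tcp_pos: [432.1, 423.5, 231.4]
eef_rot: [3.141, 0.001, 2.847]
ft_force: [-0.2, 0.6, 0.3]
finger_gap: 0.2
grip_force: 0.0
```

```bash
python3 -m pendant '[[-25,-10,0,-4.5,-1],[-25,-10,0,-4.5,-1],[-25,-10,0,0,-1],[-25,-10,0,0,-1],[0,0,0,0,-1],[0,0,0,0,-1],[0,0,0,0,-1],[0,0,0,0,-1]]'
python3 - <<'E'
from h import *
a=snap('scene','pics/s1.png');b=snap('top','pics/t1.png')
cv2.imwrite('pics/d1.png',np.hstack([cv2.resize(x,(400,300)) for x in (a,b)])[:,:,::-1])
c=W(59+6.5,86,34); x=np.array([np.cos(SY),np.sin(SY),0])
pre=c+11*x+SR@[9,0,0]; print('delta to above',delta(pre+[0,0,80])); s=manip.sense();print(s['eef_rot'][2]*1000,np.array(s['joint_pos'])*100,np.array(s['joint_torque']))
E
```

```text
time_s: 2.33
tcp_pos: [518.3, 368.1, 231.4]
eef_rot: [3.142, -0.0, 3.007]
ft_force: [0.5, 0.5, 0.4]
finger_gap: -0.1
grip_force: 0.0
delta to above [-178.6  -97.4    1.5]
3007.064067177961 [ 51.4  50.6 153.    0.  110.5 -92.2] [ -0.3 -62.9 -26.4  -0.   -0.    0. ]
```

View pics/d1.png

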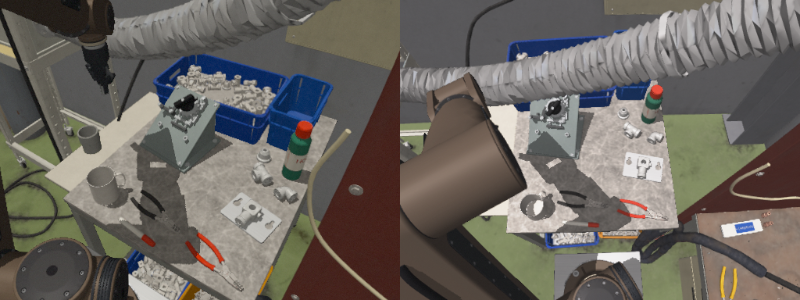

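The arm is left of the stand, with the wrist in front of the duct and nothing touching. I'll go on carefully, watching the joint torques.

```bash
python3 -m pendant '[[-15,-8,0,0,-1],[-15,-8,0,0,-1],[-15,-8,0,0,-1],[-15,-8,0,0,-1],[-15,-8,0,0,-1],[-15,-8,0,0,-1],[0,0,0,0,-1],[0,0,0,0,-1]]'
python3 - <<'E'
from h import *
a=snap('scene','pics/s2.png')
c=W(59+6.5,86,34); x=np.array([np.cos(SY),np.sin(SY),0])
pre=c+11*x+SR@[9,0,0]; print('delta to above',delta(pre+[0,0,80])); s=manip.sense();print(np.array(s['joint_pos'])*100,np.array(s['joint_torque']))
E
```

```text
time_s: 3.1
tcp_pos: [602.8, 306.7, 230.8]
eef_rot: [-3.141, -0.001, 3.004]
ft_force: [-0.0, -0.7, -0.3]
finger_gap: -0.1
grip_force: 0.0
delta to above [-87.5 -48.1   1. ]
[  37.4   56.6  142.2    0.   115.4 -106. ] [ -1.3 -67.3 -27.6  -0.   -0.   -0. ]
```

View pics/s2.png

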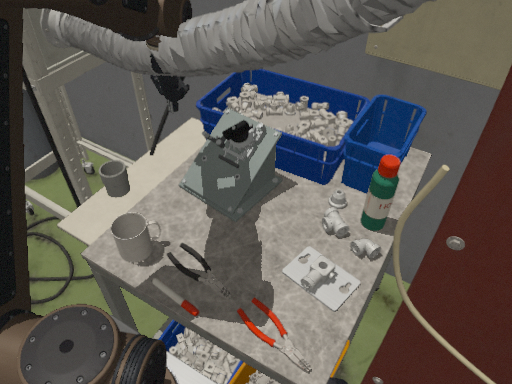

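The wrist shows in front of the duct and the gripper below it, with no change in torque, so the duct isn't an obstacle. The tips are at about (165,75). On to the post.

```bash
python3 -m pendant '[[-20,-12,0,0,-1],[-20,-12,0,0,-1],[-20,-12,0,0,-1],[-20,-12,0,0,-1],[-7,0,0,0,-1],[0,0,15,0,-1],[0,0,20,0,-1],[0,0,15,0,-1]]'; python3 -m pendant '[[0,0,15,0,-1],[0,0,10,0,-1],[0,0,6,0,-1],[0,0,0,0,-1],[0,0,0,0,-1],[0,0,0,0,-1],[0,0,0,0,-1],[0,0,0,0,-1]]'
python3 - <<'E'
from h import *
a=snap('scene','pics/s3.png')
s=manip.sense();print(SR.T@(np.array(s['tcp_pos'])-SO),delta(W(59,86,34)),np.array(s['joint_torque']))
k=(110,160,130,130);cv2.imwrite('pics/e3.png',cv2.resize(a[80:200,160:300],None,fx=5,fy=5,interpolation=2)[:,:,::-1])
E
```

```text
time_s: 3.82
tcp_pos: [680.8, 249.3, 180.2]
eef_rot: [3.142, -0.001, 3.007]
ft_force: [-0.0, -0.5, -1.4]
finger_gap: -0.0
grip_force: 0.0
time_s: 4.48
tcp_pos: [681.7, 248.6, 151.1]
eef_rot: [3.141, 0.001, 3.006]
ft_force: [0.2, -0.1, 0.8]
finger_gap: -0.2
grip_force: 0.0
[83.5 86.7 28.9] [23.  -0.8  9.8] [  0.  -75.1 -25.8   0.    0.    0. ]
```

View pics/e3.png

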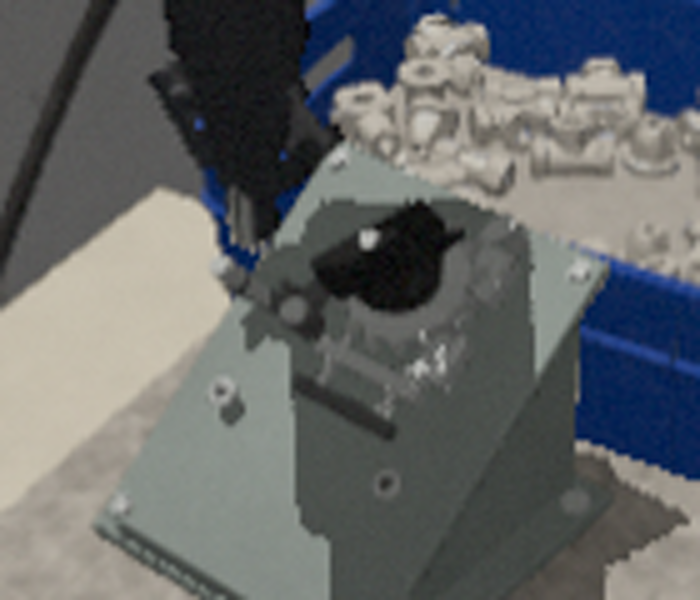

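The fingertips at (250,245) sit just upslope of the post top at (220,268). I'll pull it down the slope.

```bash
python3 -m pendant '[[2.5,0,1.7,0,-1],[2.5,0,1.7,0,-1],[2.5,0,1.7,0,-1],[2.5,0,1.7,0,-1],[2.5,0,1.7,0,-1],[1.6,0,1.2,0,-1],[0,0,0,0,-1],[0,0,0,0,-1]]';python3 -m pendant '[[1.6,0,1.2,0,-1],[1.6,0,1.2,0,-1],[0,0,0,0,-1],[0,0,0,0,-1],[0,0,0,0,-1],[0,0,0,0,-1],[0,0,0,0,-1],[0,0,0,0,-1]]'
python3 - <<'E'
from h import *
a=snap('scene','pics/s4.png')
s=manip.sense();print(SR.T@(np.array(s['tcp_pos'])-SO),SR.T@np.array(s['ft_force']))
k=(110,160,130,130);cv2.imwrite('pics/e4.png',cv2.resize(a[80:200,160:300],None,fx=5,fy=5,interpolation=2)[:,:,::-1])
E
```

```text
time_s: 5.2
tcp_pos: [667.4, 250.6, 140.6]
eef_rot: [3.141, -0.0, 3.006]
ft_force: [2.0, 0.4, 1.6]
finger_gap: 0.3
grip_force: 1.5
time_s: 5.87
tcp_pos: [664.4, 250.9, 138.3]
eef_rot: [3.141, 0.0, 3.006]
ft_force: [2.3, 0.7, 3.1]
finger_gap: 0.3
grip_force: 1.8
[61.9 86.7 28.5] [3.7 1.8 1.4]
```

View pics/e4.png

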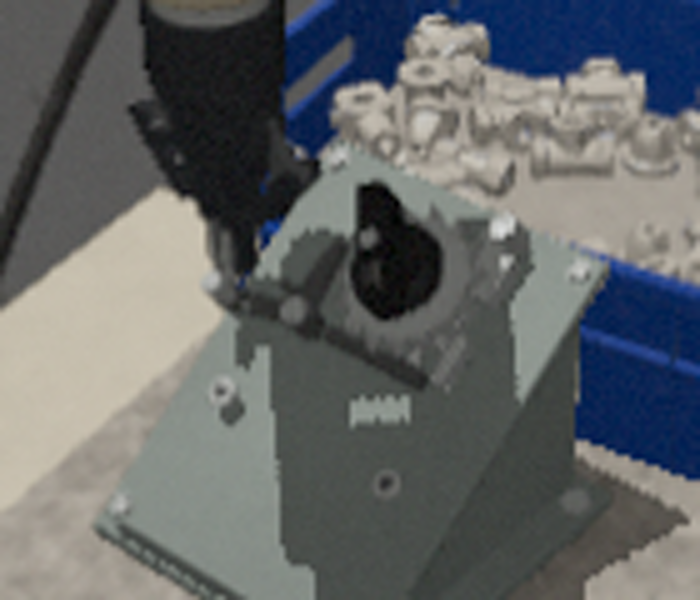

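The clamp has sprung open: the knob now points up and left at about (375,190), and the pad bar is retracted. Next: release the post, back off, and refit the plate with the table height fixed.

```bash
python3 -m pendant '[[-8,0,-6,0,-1],[-12,0,-9,0,-1],[0,0,-25,0,-1],[0,0,-35,0,-1],[0,0,-25,0,-1],[20,10,-5,0,0],[35,20,0,0,1],[20,40,0,0,1]]'
python3 - <<'E'
import re
src=open('fit.py').read().replace("p[4]]","0]").replace("[500,-200,-.1,0,0]","[500,-200,-.1,0]")
src=src[:src.index("    print(manip")]
exec(src)
print('q0 nose',proj('scene',W(133,11,75)),proj('scene',W(75,-31,75)))
snap('scene','pics/s5.png')
for n in ['pawl_post','knob_grip']: print(n,[(x['point'],round(x['p'],2)) for x in spotter.look_for('scene',n)[:2]])
E
```

```text
time_s: 6.58
tcp_pos: [617.9, 323.0, 243.4]
eef_rot: [-3.14, -0.002, 3.003]
ft_force: [1.0, -0.6, -0.1]
finger_gap: 35.8
grip_force: 0.0
stud_mid [618.7 169.6  79.4] yaw -0.1348
[[ 1.1  0.3]
 [ 0.5 -1.3]
 [-0.3  2.6]
 [-1.4  0.9]
 [ 1.1 -3. ]
 [ 0.6 -2. ]
 [-0.3  0.3]
 [ 0.1  1. ]
 [ 0.2 -0.1]
 [ 0.9 -0.8]]
A [59.5 41.9 27.2] 2.1057119436594403 [array([55.8, 29.5, 46. ]), array([62.3, 36.7, 46. ])]
B [58.8 85.3 42.8] 1.679546631976955 [array([57.6, 83.4, 46. ]), array([59.8, 83.9, 46. ])]
mk? [150.2 -51.3  35.6] 2.876922373952456 [array([146.4, -56.7,  46. ]), array([151.6, -53.8,  46. ])]
knob [667.7 152.9 188.2] [array([80.7,  2.8, 75. ]), array([129.5, -33.8,  75. ])]
jig_keys [ 493.2 -204.7] yaw -0.2239 [-9.3]
[[-0.5 -1.1]
 [ 0.9 -0.7]
 [ 0.4 -0.1]
 [-1.1 -0.4]
 [-0.5 -0.3]
 [ 0.3  0.7]
 [ 0.2  1. ]
 [-0.8 -0. ]
 [ 0.8  0.5]
 [ 0.9  0.1]
 [-0.3  0.5]
 [ 0.1  0.5]]
q0 nose [[233.5 115.1]] [[234.  139.3]]
pawl_post [([137.9, 216.8], 0.66)]
knob_grip [([133.7, 242.0], 0.74)]
```

```bash
python3 -m pendant '[[8,-30,0,0,1],[10,-40,0,0,1],[10,-40,0,0,1],[10,-40,0,0,1],[10,-40,0,0,1],[10,-40,0,0,1],[10,-40,0,0,1],[10,-40,0,0,1]]';python3 -m pendant '[[5,-40,0,2.4,1],[5,-40,0,2.5,1],[5,-40,0,0,1],[5,-30,0,0,1],[0,0,0,0,1],[0,0,0,0,1],[0,0,0,0,1],[0,0,0,0,1]]'
python3 - <<'E'
from h import *
s=manip.sense();print(s['eef_rot'][2]*1000,s['tcp_pos'],delta([487.2,-203.1,7]))
E
```

```text
time_s: 7.4
tcp_pos: [499.8, 25.9, 242.8]
eef_rot: [-3.141, -0.001, 3.005]
ft_force: [1.3, -0.7, 0.4]
finger_gap: 85.5
grip_force: 0.0
time_s: 8.07
tcp_pos: [453.8, -114.9, 243.0]
eef_rot: [3.141, -0.0, 2.921]
ft_force: [0.4, 1.1, 0.1]
finger_gap: 85.4
grip_force: 0.0
2920.963737429341 [ 453.8 -114.9  243. ] [-52.  -78.9 236. ]
```

```bash
python3 -m pendant '[[-26,-39,20,0,1],[-26,-39.5,30,0.2,1],[0,0,40,0,1],[0,0,40,0,1],[0,0,40,0,1],[0,0,20,0,1],[0,0,0,0,1],[0,0,0,0,1]]'
python3 - <<'E'
from h import *
s=manip.sense();print(s['eef_rot'][2]*1000,s['tcp_pos'],delta([487.2,-203.1,7]))
snap('scene','pics/s6.png');snap('top','pics/t6.png')
for n in('scene','top'): print([(x['point'],round(x['p'],2)) for x in spotter.look_for(n,'jig_grip')[:2]], proj(n,[494,-204.7,24]))
E
```

```text
time_s: 8.73
tcp_pos: [480.0, -183.1, 64.0]
eef_rot: [3.141, -0.002, 2.918]
ft_force: [-0.5, -0.5, 0.7]
finger_gap: 85.6
grip_force: 0.0
2918.380966650106 [ 480.  -183.1   64. ] [-11.5 -17.9  57. ]
[([276.7, 324.3], 0.61)] [[324.2 268.7]]
[([216.3, 310.4], 0.6)] [[312.2 208.5]]
```

```bash
python3 -m pendant '[[-6,-9,0,0,1],[-5.5,-9,0,0,1],[0,0,15,0,1],[0,0,15,0,1],[0,0,15,0,1],[0,0,9,0,1],[0,0,2,0,1],[0,0,0,0,1]]'; python3 -m pendant '[[0,0,0,0,1],[0,0,0,0,-1],[0,0,0,0,-1],[0,0,0,0,-1],[0,0,0,0,-1],[0,0,0,0,-1],[0,0,0,0,-1],[0,0,0,0,-1]]'
python3 - <<'E'
from h import *
s=manip.sense();print(s['eef_rot'][2]*1000,s['tcp_pos'],delta([487.2,-203.1,7]),s['ft_force'],np.array(s['wrist_torque'])*100)
E
```

```text
time_s: 9.6
tcp_pos: [487.1, -204.6, 8.3]
eef_rot: [3.141, -0.0, 2.916]
ft_force: [-1.6, 0.4, 0.4]
finger_gap: 85.7
grip_force: 0.0
time_s: 10.27
tcp_pos: [487.3, -204.2, 9.4]
eef_rot: [-3.141, 0.001, 2.917]
ft_force: [-1.6, 1.8, 8.3]
finger_gap: 53.3
grip_force: 62.9
2917.143704634681 [ 487.3 -204.2    9.4] [0.3 1.  2.4] [-1.6  1.8  8.3] [ 0.6 26.9  2.2]
```

```bash
python3 -m pendant '[[0,0,-5,0,-1],[0,0,-15,0,-1],[0,0,-25,0,-1],[0,0,-30,0,-1],[0,0,-35,0,-1],[0,0,-20,0,-1],[0,0,0,0,-1],[0,0,0,0,-1]]'
python3 - <<'E'
from h import *
s=manip.sense();print(s['ft_force'],np.array(s['wrist_torque'])*100)
ims=[snap(n,'pics/%s7.png'%n) for n in('scene','top')]
for n in('scene','top'): print([(x['point'],round(x['p'],2)) for x in spotter.look_for(n,'jig_grip')[:2]])
a=cv2.imread('pics/scene7.png')[150:300,250:400]
cv2.imwrite('pics/e7.png',cv2.resize(a,None,fx=4,fy=4,interpolation=2))
# pre-press: P (boss) over face, corner contact. P final at xf=-62
r=SR.T; P=W(-62,0,24); print('P final',P,'start',P+[0,0,25.5])
E
```

```text
time_s: 10.93
tcp_pos: [487.0, -204.1, 139.1]
eef_rot: [-3.141, 0.002, 2.917]
ft_force: [-0.1, 0.3, -5.2]
finger_gap: 53.0
grip_force: 64.7
[-0.1  0.3 -5.2] [ 4.3 -1.5 -2.1]
[([244.2, 326.4], 0.75), ([163.8, 236.5], 0.43)]
[]
P final [554.7 178.3  63.5] start [554.7 178.3  89. ]
```

```bash
python3 -m pendant '[[0,10,0,-5.1,-1],[0,25,0,0,-1],[0,35,0,0,-1],[0,40,0,0,-1],[0,40,0,0,-1],[0,40,0,0,-1],[0,40,0,0,-1],[0,40,0,0,-1]]';python3 -m pendant '[[0,40,0,0,-1],[-5,40,0,0,-1],[-4,25,0,0,-1],[0,10,0,0,-1],[0,3,0,0,-1],[0,0,0,0,-1],[0,0,0,0,-1],[0,0,0,0,-1]]'
python3 - <<'E'
from h import *
s=manip.sense();print(s['eef_rot'][2]*1000,s['tcp_pos'],delta([547.8,179.2,89.4]))
E
```

```text
time_s: 11.8
tcp_pos: [523.9, 65.1, 137.3]
eef_rot: [-3.141, -0.002, 3.006]
ft_force: [1.3, 0.5, -4.6]
finger_gap: 53.7
grip_force: 64.8
time_s: 12.47
tcp_pos: [549.1, 177.5, 138.3]
eef_rot: [-3.141, -0.001, 3.004]
ft_force: [0.2, 0.6, -4.6]
finger_gap: 53.3
grip_force: 64.9
3004.445297224053 [549.1 177.5 138.3] [ 1.5  1.5 48.9]
```

```bash
python3 -m pendant '[[1.3,1.5,12,0,-1],[0,0,20,0,-1],[0,0,12,0,-1],[0,0,5,0,-1],[0,0,4,0,-1],[0,0,4,0,-1],[0,0,4,0,-1],[0,0,0,0,-1]]';python3 -m pendant '[[0,0,4,0,-1],[0,0,4,0,-1],[0,0,0,0,-1],[0,0,0,0,-1],[0,0,0,0,-1],[0,0,0,0,-1],[0,0,0,0,-1],[0,0,0,0,-1]]'; python3 -m pendant '[[0,0,3,0,-1],[0,0,3,0,-1],[0,0,3,0,-1],[0,0,0,0,-1],[0,0,0,0,-1],[0,0,0,0,-1],[0,0,0,0,-1],[0,0,0,0,-1]]'
```

```text
time_s: 13.13
tcp_pos: [548.2, 180.4, 77.4]
eef_rot: [3.142, -0.0, 3.006]
ft_force: [0.2, 0.7, -4.0]
finger_gap: 53.1
grip_force: 64.9
time_s: 13.8
tcp_pos: [546.2, 180.9, 69.9]
eef_rot: [-3.141, -0.004, 3.006]
ft_force: [-12.1, 1.5, 4.3]
finger_gap: 53.4
grip_force: 67.8
time_s: 14.47
tcp_pos: [544.8, 181.0, 60.6]
eef_rot: [-3.14, -0.007, 3.007]
ft_force: [-17.3, 4.1, 5.5]
finger_gap: 53.3
grip_force: 70.9
```

```bash
python3 -m pendant '[[0,0,3,0,-1],[0,0,3,0,-1],[0,0,2,0,-1],[0,0,0,0,-1],[0,0,0,0,-1],[0,0,0,0,-1],[0,0,0,0,-1],[0,0,0,0,-1]]'; python3 -m pendant '[[0,0,2,0,-1],[0,0,2,0,-1],[0,0,0,0,-1],[0,0,0,0,-1],[0,0,0,0,-1],[0,0,0,0,-1],[0,0,0,0,-1],[0,0,0,0,-1]]'
python3 - <<'E'
from h import *
s=manip.sense();print(SR.T@(np.array(s['tcp_pos'])-SO),SR.T@np.array(s['ft_force']),np.array(s['wrist_torque'])*100)
a=snap('scene','pics/s8.png');snap('top','pics/t8.png')
print(W(-94,0,0))
E
```

```text
time_s: 15.13
tcp_pos: [545.5, 181.0, 52.6]
eef_rot: [-3.141, -0.005, 3.006]
ft_force: [-14.5, 2.7, 2.9]
finger_gap: 53.4
grip_force: 71.8
time_s: 15.8
tcp_pos: [545.9, 181.0, 48.8]
eef_rot: [-3.141, -0.004, 3.006]
ft_force: [-12.8, 4.8, 3.8]
finger_gap: 53.3
grip_force: 72.3
[-77.9   1.5  17.2] [-8.7  3.1 10.8] [ 33.7 166.6  -5.1]
[542.4 179.9  25.5]
```

```bash
python3 -m pendant '[[0,0,1.5,0,-1],[0,0,1,0,-1],[0,0,0,0,-1],[0,0,0,0,-1],[0,0,0,0,-1],[0,0,0,0,-1],[0,0,0,0,-1],[0,0,0,0,-1]]'; python3 -m pendant '[[0,0,1.5,0,-1],[0,0,0,0,-1],[0,0,0,0,-1],[0,0,0,0,-1],[0,0,0,0,-1],[0,0,0,0,-1],[0,0,0,0,-1],[0,0,0,0,-1]]'
python3 - <<'E'
from h import *
s=manip.sense();print(SR.T@(np.array(s['tcp_pos'])-SO),SR.T@np.array(s['ft_force']),np.array(s['wrist_torque'])*100)
a=snap('scene','pics/s8.png')
cv2.imwrite('pics/e8.png',cv2.resize(a[80:240,150:350],None,fx=3.75,fy=3.75,interpolation=2)[:,:,::-1])
E
```

```text
time_s: 16.57
tcp_pos: [546.3, 181.0, 46.4]
eef_rot: [-3.141, -0.003, 3.006]
ft_force: [-11.5, 3.3, 3.9]
finger_gap: 53.0
grip_force: 72.6
time_s: 17.23
tcp_pos: [546.4, 181.0, 45.8]
eef_rot: [-3.141, -0.003, 3.007]
ft_force: [-15.0, 2.3, 13.9]
finger_gap: 53.4
grip_force: 73.8
[-79.2   1.6  14.4] [-4.4  0.2 20. ] [  6.6 180.1   5.5]
```

Run:
```python
from h import *
for l in [(-18,80,6),(-18,-80,6),(-125,80,6),(-125,-80,6),(0,62,14),(0,-62,14)]: print(l,proj('scene',W(*l)))
a=cv2.imread('pics/s8.png')
cv2.imwrite('pics/v10.png',cv2.resize(a[130:230,155:288],None,fx=6,fy=6,interpolation=cv2.INTER_CUBIC))
```

```text
(-18, 80, 6) [[197.7 161.5]]
(-18, -80, 6) [[240.1 185.4]]
(-125, 80, 6) [[178.2 193.2]]
(-125, -80, 6) [[219.4 219.4]]
(0, 62, 14) [[204.2 157.7]]
(0, -62, 14) [[237.3 176. ]]
```

View pics/v10.png

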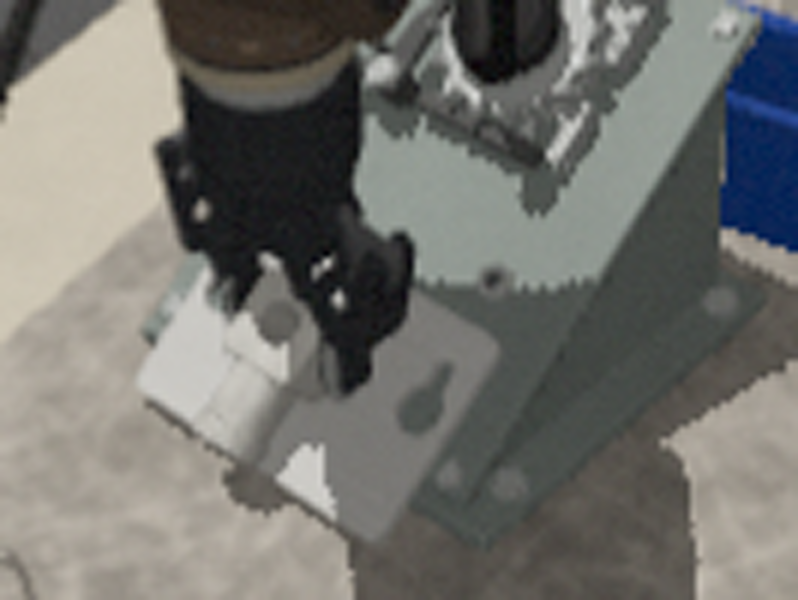

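The last picture shows the plate lying flat on the lower face in the gripper. Its corners are at crop (135,385), (375,545) and (498,350), the right keyhole at (418,412), and the right stud at (494,278). I'll solve for its in-plane pose relative to the studs.

Run:
```python
from h import *
from scipy.optimize import least_squares
g=lambda u,v:np.array([(u+.5)/6-.5+155,(v+.5)/6-.5+130])
O=[(g(135,386),(-62.8,80,6)),(g(375,547),(-62.8,-80,5)),(g(502,350),(44.2,-80,6)),(g(419,412),(0,-62,4))]
print('stud resid',g(494,277)-proj('scene',W(0,-62,14))[0])
b=g(494,277)-proj('scene',W(0,-62,14))[0]
def rs(p):
    c,s=np.cos(p[2]),np.sin(p[2])
    return np.array([proj('scene',W(p[0]+c*x-s*y,p[1]+s*x+c*y,z))[0]+b-o for o,(x,y,z) in O]).ravel()
r=least_squares(rs,[-62,0,0],x_scale=[1,1,.01]);print(r.x[:2],r.x[2]*1000,'mrad');print(r.fun.reshape(-1,2))
rr=least_squares(lambda p:rs([p[0],p[1],0]),[-62,0]);print('yaw0',rr.x)
print(O[3][0], [least_squares(lambda p:proj('scene',W(p[0],p[1],4))[0]+b-O[3][0],[-62,-62]).x])
s=manip.sense();print(SR.T@(np.array(s['tcp_pos'])-SO))
```

```text
stud resid [-0.4 -0.2]
[-67.6   1. ] -24.24768294190142 mrad
[[-0.5 -0.3]
 [-0.   0.4]
 [ 0.  -0.4]
 [ 0.5  0.2]]
yaw0 [-68.5   1.5]
[224.4 198.2] [array([-69.3, -59.5])]
[-79.2   1.5  14.4]
```

```bash
python3 -m pendant '[[2.9,0,-4.1,0,-1],[5.7,0,-8.2,0,-1],[8.6,-1.5,-12.3,0,-1],[-8.2,0,-5.7,0,-1],[-16.4,0,-11.5,0,-1],[-16.4,0,-11.5,0,-1],[-12,0,-8.4,0,-1],[0,0,0,0,-1]]';python3 -m pendant '[[0,0,0,0,-1],[0,0,0,0,-1],[0,0,0,0,-1],[0,0,0,0,-1],[0,0,0,0,-1],[0,0,0,0,-1],[0,0,0,0,-1],[0,0,0,0,-1]]'
cat > st.py <<'E'
from h import *
s=manip.sense();f=SR.T@(np.array(s['tcp_pos'])-SO)
print('keys face',f-[-11.7,0,14.4],'F',SR.T@np.array(s['ft_force']),'T',np.array(s['wrist_torque'])*100,s['time_s'],'yaw',round(s['eef_rot'][2],4))
E
python3 st.py
```

```text
time_s: 17.95
tcp_pos: [586.6, 174.1, 108.6]
eef_rot: [3.14, 0.005, 3.005]
ft_force: [-0.5, -0.6, -4.1]
finger_gap: 53.2
grip_force: 71.0
time_s: 18.62
tcp_pos: [583.4, 174.3, 106.2]
eef_rot: [3.142, -0.0, 3.006]
ft_force: [-0.1, 0.6, -4.2]
finger_gap: 53.0
grip_force: 71.0
keys face [-2.1 -0.1 27.9] F [-2.5  0.6 -3.3] T [-7.6 -0.1  5.4] 18.6167 yaw 3.0059
```

```bash
python3 -m pendant '[[-2.3,0,3.3,0,-1],[-2.3,0,3.3,0,-1],[-2.3,0,3.2,0,-1],[0,0,0,0,-1],[0,0,0,0,-1],[0,0,0,0,-1],[0,0,0,0,-1],[0,0,0,0,-1]]';python3 st.py; python3 -m pendant '[[-1.1,0,1.6,0,-1],[-1.1,0,1.6,0,-1],[-1.1,0,1.6,0,-1],[0,0,0,0,-1],[0,0,0,0,-1],[0,0,0,0,-1],[0,0,0,0,-1],[0,0,0,0,-1]]';python3 st.py
```

```text
time_s: 19.28
tcp_pos: [590.3, 173.4, 96.6]
eef_rot: [3.141, 0.0, 3.006]
ft_force: [0.2, 0.1, -4.7]
finger_gap: 52.9
grip_force: 71.0
keys face [-1.9 -0.1 16.1] F [-2.5  0.1 -4. ] T [-1.3 -6.  -5. ] 19.2833 yaw 3.006
time_s: 19.95
tcp_pos: [593.6, 172.9, 91.7]
eef_rot: [3.141, 0.0, 3.006]
ft_force: [-0.6, -0.4, -5.1]
finger_gap: 53.1
grip_force: 71.0
keys face [-2.  -0.1 10.2] F [-3.4 -0.5 -3.8] T [-2.9 -2.4 -2.8] 19.95 yaw 3.006
```

```bash
python3 -m pendant '[[-1.1,0,1.6,0,-1],[-1.1,0,1.6,0,-1],[0,0,0,0,-1],[0,0,0,0,-1],[0,0,0,0,-1],[0,0,0,0,-1],[0,0,0,0,-1],[0,0,0,0,-1]]';python3 st.py; python3 -m pendant '[[-1.1,0,1.6,0,-1],[-0.9,0,1.2,0,-1],[0,0,0,0,-1],[0,0,0,0,-1],[0,0,0,0,-1],[0,0,0,0,-1],[0,0,0,0,-1],[0,0,0,0,-1]]';python3 st.py
```

```text
time_s: 20.62
tcp_pos: [595.8, 172.6, 88.5]
eef_rot: [3.141, 0.0, 3.006]
ft_force: [0.5, 1.1, -4.0]
finger_gap: 52.9
grip_force: 71.0
keys face [-2.  -0.1  6.3] F [-2.   1.1 -3.5] T [ 1.8 -2.1  6.4] 20.6167 yaw 3.0059
time_s: 21.28
tcp_pos: [597.8, 172.3, 85.7]
eef_rot: [3.141, 0.0, 3.006]
ft_force: [0.1, 0.1, -5.3]
finger_gap: 53.2
grip_force: 71.0
keys face [-2.  -0.1  2.8] F [-3.   0.1 -4.4] T [-2.9  0.5 -2.2] 21.2833 yaw 3.0059
```

Well past the heads with no contact. Seat it until it touches the face.

```bash
python3 -m pendant '[[-0.9,0,1.2,0,-1],[-0.6,0,0.8,0,-1],[0,0,0,0,-1],[0,0,0,0,-1],[0,0,0,0,-1],[0,0,0,0,-1],[0,0,0,0,-1],[0,0,0,0,-1]]';python3 st.py;python3 -m pendant '[[-0.6,0,0.8,0,-1],[0,0,0,0,-1],[0,0,0,0,-1],[0,0,0,0,-1],[0,0,0,0,-1],[0,0,0,0,-1],[0,0,0,0,-1],[0,0,0,0,-1]]';python3 st.py
```

```text
time_s: 21.95
tcp_pos: [599.2, 172.1, 83.7]
eef_rot: [3.141, 0.0, 3.006]
ft_force: [-1.5, 1.0, -2.3]
finger_gap: 53.3
grip_force: 71.6
keys face [-1.9 -0.1  0.4] F [-2.7  0.8 -1. ] T [-13.5  14.2  -9.3] 21.95 yaw 3.0059
time_s: 22.62
tcp_pos: [599.3, 172.1, 83.4]
eef_rot: [3.142, -0.001, 3.006]
ft_force: [-6.0, 0.8, 4.5]
finger_gap: 53.0
grip_force: 72.6
keys face [-2.  -0.1  0.1] F [-2.4 -0.   7.1] T [ -9.9  71.9 -16.3] 22.6167 yaw 3.0059
```

```bash
python3 -m pendant '[[1.6,0,1.1,0,-1],[1.6,0,1.2,0,-1],[1.6,0,1.1,0,-1],[1.6,0,1.1,0,-1],[0,0,0,0,-1],[0,0,0,0,-1],[0,0,0,0,-1],[0,0,0,0,-1]]';python3 st.py;python3 -m pendant '[[1.6,0,1.1,0,-1],[1.6,0,1.2,0,-1],[1.6,0,1.1,0,-1],[0,0,0,0,-1],[0,0,0,0,-1],[0,0,0,0,-1],[0,0,0,0,-1],[0,0,0,0,-1]]';python3 st.py
```

```text
time_s: 23.28
tcp_pos: [593.9, 173.0, 79.5]
eef_rot: [3.141, 0.002, 3.006]
ft_force: [-4.9, 0.4, 8.8]
finger_gap: 53.2
grip_force: 73.2
keys face [-8.7  0.1  0. ] F [ 1.1 -0.3 10. ] T [-34.1  41.8 -20.5] 23.2833 yaw 3.0059
time_s: 23.95
tcp_pos: [589.2, 173.7, 76.1]
eef_rot: [3.141, 0.002, 3.006]
ft_force: [-4.6, 0.2, 9.0]
finger_gap: 53.4
grip_force: 73.3
keys face [-14.6   0.1   0. ] F [ 1.4 -0.4 10.1] T [-28.   48.3 -17.4] 23.95 yaw 3.0058
```

```bash
python3 -m pendant '[[1.6,0,1.1,0,-1],[1.6,0,1.1,0,-1],[0.8,0,0.6,0,-1],[0,0,0,0,-1],[0,0,0,0,-1],[0,0,0,0,-1],[0,0,0,0,-1],[0,0,0,0,-1]]';python3 st.py;python3 -m pendant '[[0.8,0,0.6,0,-1],[0.8,0,0.6,0,-1],[0,0,0,0,-1],[0,0,0,0,-1],[0,0,0,0,-1],[0,0,0,0,-1],[0,0,0,0,-1],[0,0,0,0,-1]]';python3 st.py;python3 -m pendant '[[0.8,0,0.6,0,-1],[0.8,0,0.6,0,-1],[0,0,0,0,-1],[0,0,0,0,-1],[0,0,0,0,-1],[0,0,0,0,-1],[0,0,0,0,-1],[0,0,0,0,-1]]';python3 st.py
```

```text
time_s: 24.62
tcp_pos: [585.4, 174.2, 73.5]
eef_rot: [3.141, 0.002, 3.006]
ft_force: [-3.3, 0.7, 9.2]
finger_gap: 52.8
grip_force: 73.4
keys face [-19.2   0.1   0. ] F [2.5 0.2 9.5] T [-33.7  38.6 -19. ] 24.6167 yaw 3.0058
time_s: 25.28
tcp_pos: [584.0, 174.5, 72.5]
eef_rot: [3.141, 0.003, 3.006]
ft_force: [-4.5, 0.8, 10.6]
finger_gap: 53.0
grip_force: 73.6
keys face [-21.    0.1   0. ] F [ 2.3  0.1 11.3] T [-34.4  35.9 -23.1] 25.2833 yaw 3.0058
time_s: 25.95
tcp_pos: [583.1, 174.6, 71.7]
eef_rot: [3.14, 0.004, 3.006]
ft_force: [-1.6, -0.2, 14.9]
finger_gap: 53.3
grip_force: 74.3
keys face [-22.2   0.2  -0. ] F [ 7.3 -0.5 13.1] T [-58.8  10.7 -16.2] 25.95 yaw 3.0061
```

```bash
python3 -m pendant '[[0.8,0,0.6,0,-1],[0.4,0,0.3,0,-1],[0,0,0,0,-1],[0,0,0,0,-1],[0,0,0,0,-1],[0,0,0,0,-1],[0,0,0,0,-1],[0,0,0,0,-1]]';python3 st.py; python3 -m pendant '[[0,0,0,0,1],[0,0,0,0,1],[0,0,0,0,1],[0,0,0,0,1],[0,0,0,0,1],[0,0,0,0,1],[0,0,-5,0,1],[2,0,-15,0,1]]';python3 -m pendant '[[8,0,-20,0,1],[8,0,-25,0,1],[8,0,-30,0,1],[0,0,-30,0,1],[0,0,-30,0,0],[0,0,-10,0,-1],[0,0,0,0,-1],[0,0,0,0,-1]]'
python3 - <<'E'
from h import *
a=snap('scene','pics/s11.png')
print([(x['point'],round(x['p'],2)) for x in spotter.look_for('scene','jig_grip')[:2]],proj('scene',[W(-21.5,0,24),W(-21.5,0,40)]))
for n in ['cup','loose_tee','loose_cap','spray']:print(n,[(np.round(x['point']),round(x['p'],2)) for x in spotter.look_for('scene',n)[:1]])
E
```

```text
time_s: 26.62
tcp_pos: [583.0, 174.6, 71.7]
eef_rot: [3.14, 0.007, 3.006]
ft_force: [1.6, -1.3, 19.9]
finger_gap: 53.2
grip_force: 75.3
keys face [-22.3   0.2  -0. ] F [12.9 -1.1 15.3] T [-109.3  -18.     0.4] 26.6167 yaw 3.0064
time_s: 27.28
tcp_pos: [577.8, 174.7, 87.5]
eef_rot: [-3.141, -0.003, 3.006]
ft_force: [-0.6, -0.0, 0.4]
finger_gap: 85.2
grip_force: 0.0
time_s: 27.95
tcp_pos: [554.4, 178.1, 233.6]
eef_rot: [3.141, 0.0, 3.006]
ft_force: [0.1, -0.6, -0.5]
finger_gap: 38.9
grip_force: 0.0
[([144.0, 237.4], 0.73), ([176.3, 217.7], 0.57)] [[214.7 172. ]
 [212.1 170.1]]
cup [(array([236., 136.]), 0.97)]
loose_tee [(array([227., 335.]), 0.9)]
loose_cap [(array([200., 339.]), 0.59)]
spray [(array([193., 381.]), 0.58)]
```

Run:
```python
from h import *
s=manip.sense();p=np.array(s['tcp_pos'])
t=W(56,-78,54);print(t,p,'above',delta(t+[0,0,70]))
```

```text
[623.   90.3 155.8] [554.4 178.1 232.7] above [-79.8 -77.7   6.8]
```

```bash
python3 -m pendant '[[-10,-25,0,0,-1],[-15,-30,0,0,-1],[-25,-23,0,0,-1],[-20,0,7,0,-1],[-10,0,10,0,-1],[0,0,15,0,-1],[0,0,10,0,-1],[0,0,0,0,-1]]';python3 -m pendant '[[0,0,0,0,-1],[0,0,15,0,-1],[0,0,12,0,-1],[0,0,5,0,-1],[0,0,0,0,-1],[0,0,0,0,-1],[0,0,0,0,-1],[0,0,0,0,-1]]'
cat > sk.py <<'E'
from h import *
s=manip.sense();f=SR.T@(np.array(s['tcp_pos'])-SO)
print('tcp face',f,'F',SR.T@np.array(s['ft_force']),'t',s['time_s'],'gap',s['finger_gap'],'d',delta(W(56,-78,54)))
E
python3 sk.py
```

```text
time_s: 28.92
tcp_pos: [621.9, 90.6, 188.7]
eef_rot: [-3.141, -0.005, 3.006]
ft_force: [-0.0, 0.1, 0.0]
finger_gap: -0.2
grip_force: 0.0
time_s: 29.58
tcp_pos: [623.6, 90.1, 160.5]
eef_rot: [3.141, 0.001, 3.006]
ft_force: [0.4, 0.6, -0.0]
finger_gap: -0.5
grip_force: 0.0
tcp face [ 59.3 -78.1  57.5] F [ 0.2  0.7 -0.2] t 29.5833 gap -0.506986277581939 d [0.7 0.1 4.8]
```

```bash
python3 -m pendant '[[0.7,0,4.8,0,-1],[0,6,0,0,-1],[0,8,0,0,-1],[0,6,0,0,-1],[0,4,0,0,-1],[0,4,0,0,-1],[0,0,0,0,-1],[0,0,0,0,-1]]';python3 sk.py; python3 -m pendant '[[0,3,0,0,-1],[0,3,0,0,-1],[0,3,0,0,-1],[0,3,0,0,-1],[0,0,0,0,-1],[0,0,0,0,-1],[0,0,0,0,-1],[0,0,0,0,-1]]';python3 sk.py; python3 -m pendant '[[0,3,0,0,-1],[0,3,0,0,-1],[0,2,0,0,-1],[0,2,0,0,-1],[0,0,0,0,-1],[0,0,0,0,-1],[0,0,0,0,-1],[0,0,0,0,-1]]';python3 sk.py
```

```text
time_s: 30.25
tcp_pos: [625.7, 117.8, 154.5]
eef_rot: [-3.14, -0.002, 3.006]
ft_force: [-3.0, -5.6, -0.5]
finger_gap: 0.1
grip_force: 2.8
tcp face [ 54.5 -50.4  53.6] F [-2.1 -6.   0.8] t 30.25 gap 0.12408563400860724 d [ -1.  -27.6  -1.2]
time_s: 30.92
tcp_pos: [627.2, 129.4, 154.3]
eef_rot: [-3.14, -0.003, 3.006]
ft_force: [-2.8, -5.4, -2.6]
finger_gap: 0.1
grip_force: 2.5
tcp face [ 54.3 -38.7  53.4] F [-3.2 -5.8 -0.9] t 30.9167 gap 0.09369948787793513 d [ -1.1 -39.3  -1.4]
time_s: 31.58
tcp_pos: [628.4, 139.5, 154.4]
eef_rot: [-3.14, -0.003, 3.006]
ft_force: [-4.8, -2.9, -1.4]
finger_gap: 0.0
grip_force: 2.1
tcp face [ 54.2 -28.5  53.6] F [-4.4 -3.5  1.4] t 31.5833 gap 0.03490977570799301 d [ -1.3 -49.5  -1.3]
```

```bash
cat > knob.py <<'E'
from h import *
# score wing angle: dark pixels inside the projected wing outline vs just outside
g=cv2.cvtColor(cv2.imread('pics/'+__import__('sys').argv[1]),cv2.COLOR_BGR2GRAY).astype(float)
best=[]
for q in np.arange(-0.1,2.0,.05):
    a=.628-q;u=np.array([np.cos(a),np.sin(a)]);v=np.array([-u[1],u[0]])
    def mask(L,w):
        m=np.zeros(g.shape,np.uint8);pts=[]
        for n in(55,75):
            for i,j in((L,w),(L,-w),(-L,-w),(-L,w)):
                c=np.array([104,-10])+i*u+j*v;pts.append(proj('scene',W(c[0],c[1],n))[0])
        cv2.fillConvexPoly(m,cv2.convexHull(np.round(np.array(pts)).astype(np.int32)),1);return m>0
    i=mask(34,8);o=mask(44,18)&~mask(38,12)
    best.append((g[o].mean()-g[i].mean(),round(q,2)))
print('knob q scores',[(round(x,1),y) for x,y in sorted(best)[::-1][:6]])
E
python3 -m pendant '[[0,3,0,0,-1],[0,3,0,0,-1],[0,2.5,0,0,-1],[0,0,0,0,-1],[0,0,0,0,-1],[0,0,0,0,-1],[0,0,0,0,-1],[0,0,0,0,-1]]';python3 sk.py; python3 -m pendant '[[0,2,0,0,-1],[0,2,0,0,-1],[0,0.5,0,0,-1],[0,0,0,0,-1],[0,0,0,0,-1],[0,0,0,0,-1],[0,0,0,0,-1],[0,0,0,0,-1]]';python3 sk.py
for f in s0.png s4.png s5.png s11.png; do python3 knob.py $f;done
```

```text
time_s: 32.25
tcp_pos: [629.3, 147.2, 154.3]
eef_rot: [-3.139, -0.004, 3.006]
ft_force: [-6.7, -8.2, -2.2]
finger_gap: -0.3
grip_force: 5.1
tcp face [ 54.  -20.8  53.6] F [-5.8 -9.   1.4] t 32.25 gap -0.2736866968557053 d [ -1.4 -57.2  -1.3]
time_s: 32.92
tcp_pos: [630.5, 151.6, 154.6]
eef_rot: [-3.139, -0.002, 3.006]
ft_force: [-3.2, -8.0, 0.3]
finger_gap: -0.0
grip_force: 4.2
tcp face [ 54.7 -16.3  53.6] F [-1.5 -8.4  1.4] t 32.9167 gap -0.010047703125640286 d [ -0.9 -61.7  -1. ]
knob q scores [(np.float64(63.2), np.float64(1.4)), (np.float64(63.0), np.float64(1.3)), (np.float64(61.2), np.float64(1.25)), (np.float64(59.5), np.float64(1.35)), (np.float64(59.0), np.float64(1.15)), (np.float64(58.6), np.float64(1.45))]
knob q scores [(np.float64(65.9), np.float64(-0.05)), (np.float64(65.8), np.float64(-0.1)), (np.float64(65.3), np.float64(0.0)), (np.float64(64.7), np.float64(0.1)), (np.float64(64.0), np.float64(0.05)), (np.float64(60.7), np.float64(0.2))]
knob q scores [(np.float64(74.2), np.float64(-0.1)), (np.float64(74.0), np.float64(-0.05)), (np.float64(70.8), np.float64(0.0)), (np.float64(66.0), np.float64(0.05)), (np.float64(65.5), np.float64(0.1)), (np.float64(59.3), np.float64(0.2))]Traceback (most recent call last):
  File "knob.py", line 13, in <module>
    i=mask(34,8);o=mask(44,18)&~mask(38,12)
                                ~~~~^^^^^^^
  File "knob.py", line 11, in mask
    c=np.array([104,-10])+i*u+j*v;pts.append(proj('scene',W(c[0],c[1],n))[0])
                                             ~~~~^^^^^^^^^^^^^^^^^^^^^^^^
  File "h.py", line 9, in proj
    K,d,R,t=cal(n); return cv2.projectPoints(np.array(P,float).reshape(-1,3),cv2.Rodrigues(R)[0],t,K,d)[0].reshape(-1,2)
            ~~~^^^
  File "h.py", line 6, in cal
    c=cams.calibration(n); K=np.array([[c['fx'],0,c['cx']],[0,c['fy'],c['cy']],[0,0,1.]])
ValueError: time passes only in moves, steps and waits
```

```bash
python3 -m pendant '[[0,-2,0,0,-1],[0,-2,0,0,-1],[0,-2,0,0,-1],[0,-4,0,0,-1],[0,0,0,0,-1],[0,0,0,0,-1],[0,0,0,0,-1],[0,0,0,0,-1]]';python3 sk.py;  python3 - <<'E'
from h import *
C={n:cal(n) for n in('scene',)}
import h; h.cal=lambda n:C[n]
snap('scene','pics/s12.png')
E
sed -i "s/^# score/_C=cal('scene');import h;h.cal=lambda n:_C\n# score/" knob.py; python3 knob.py s12.png
```

```text
time_s: 33.58
tcp_pos: [629.9, 142.8, 155.0]
eef_rot: [3.141, 0.0, 3.006]
ft_force: [-0.2, 0.0, 0.4]
finger_gap: -0.0
grip_force: 0.0
tcp face [ 55.4 -25.   53.5] F [ 0.1 -0.   0.4] t 33.5833 gap -0.020714880184706953 d [ -0.2 -53.   -0.7]
knob q scores [(np.float64(44.7), np.float64(1.1)), (np.float64(44.7), np.float64(1.75)), (np.float64(44.4), np.float64(1.6)), (np.float64(41.2), np.float64(1.4)), (np.float64(39.5), np.float64(1.65)), (np.float64(39.0), np.float64(1.7))]
```

Zero force at y = -25 means the wheel is held beyond tooth 2. I'll back off clear and check.

```bash
python3 -m pendant '[[0,-10,0,0,-1],[0,-20,0,0,-1],[0,-20,0,0,-1],[0,-5,-20,0,-1],[0,0,-40,0,-1],[20,-20,-40,0,-1],[30,-30,-20,0,-1],[40,-30,0,0,-1]]';python3 -m pendant '[[40,-30,0,0,-1],[40,-30,0,0,-1],[30,-30,0,0,-1],[0,0,0,0,-1],[0,0,0,0,-1],[0,0,0,0,-1],[0,0,0,0,-1],[0,0,0,0,-1]]'
python3 - <<'E'
from h import *
snap('scene','pics/s13.png')
E
python3 knob.py s13.png
python3 - <<'E'
from h import *
for q in['jig_grip','set_mark','knob_grip','pawl_post','cup','loose_tee','loose_cap','spray']:
    print(q,[(np.round(x['point'],1),round(x['p'],2)) for x in spotter.look_for('scene',q)[:2]])
a=cv2.imread('pics/s0.png').astype(int);b=cv2.imread('pics/s13.png').astype(int)
d=cv2.cvtColor(np.abs(a-b).max(2).astype(np.uint8),cv2.COLOR_GRAY2BGR)[:,:,0]
c,_=cv2.findContours((d>45).astype(np.uint8),cv2.RETR_EXTERNAL,cv2.CHAIN_APPROX_NONE)
print([(cv2.boundingRect(x)) for x in c if cv2.contourArea(x)>40])
E
```

```text
time_s: 34.3
tcp_pos: [537.6, 29.4, 270.3]
eef_rot: [3.141, 0.007, 3.007]
ft_force: [0.3, -1.8, -0.7]
finger_gap: 0.3
grip_force: 0.0
time_s: 34.97
tcp_pos: [431.6, -34.8, 266.6]
eef_rot: [3.141, -0.0, 3.007]
ft_force: [0.3, -1.1, 0.4]
finger_gap: 0.1
grip_force: 0.0
knob q scores [(np.float64(31.3), np.float64(1.0)), (np.float64(30.0), np.float64(1.4)), (np.float64(29.6), np.float64(1.15)), (np.float64(29.6), np.float64(1.1)), (np.float64(29.1), np.float64(0.95)), (np.float64(27.2), np.float64(0.9))]
jig_grip [(array([176.5, 216.9]), 0.94)]
set_mark [(array([155.2, 221.8]), 0.82)]
knob_grip []
pawl_post []
cup []
loose_tee [(array([225.5, 334.2]), 0.7)]
loose_cap [(array([201.1, 340.4]), 0.51)]
spray [(array([192.2, 380.4]), 0.92)]
[(168, 360, 49, 24), (0, 358, 17, 22), (104, 299, 63, 67), (0, 281, 90, 72), (3, 280, 63, 20), (179, 254, 178, 130), (81, 245, 20, 20), (0, 235, 70, 43), (0, 92, 77, 185), (166, 75, 13, 11), (180, 72, 56, 20), (186, 56, 110, 150), (0, 26, 26, 64), (0, 0, 273, 100)]
```

```bash
python3 -m pendant '[[0,20,0,0,-1],[5,40,0,0,-1],[8,40,0,0,-1],[8,40,0,0,-1],[8,40,0,0,-1],[8,40,0,0,-1],[8,40,0,0,-1],[8,40,0,0,-1]]';python3 -m pendant '[[20,36,0,0,-1],[20,36,0,0,-1],[20,36,0,0,-1],[20,36,0,0,-1],[20,36,0,0,-1],[20,36,0,0,-1],[10,10,0,0,-1],[0,0,0,0,-1]]'
python3 - <<'E'
from h import *
snap('scene','pics/s14.png');snap('top','pics/t14.png')
E
python3 knob.py s14.png
python3 - <<'E'
from h import *
for n in('scene','top'):
  for q in['jig_grip','knob_grip','pawl_post','cup','loose_tee','loose_cap','spray']:
    print(n,q,[(np.round(x['point'],1),round(x['p'],2)) for x in spotter.look_for(n,q)[:2]])
a=cv2.imread('pics/s0.png').astype(int);b=cv2.imread('pics/s14.png').astype(int)
d=np.abs(a-b).max(2)
print('knob diff vs start',d[115:155,218:265].mean(), 'post',d[128:150,200:216].mean())
E
```

```text
time_s: 36.08
tcp_pos: [418.3, 271.4, 267.0]
eef_rot: [3.141, 0.0, 3.006]
ft_force: [0.6, -0.4, 0.6]
finger_gap: 0.1
grip_force: 0.0
time_s: 36.75
tcp_pos: [318.7, 513.1, 266.2]
eef_rot: [-3.141, -0.001, 3.009]
ft_force: [0.1, -0.4, -0.8]
finger_gap: 0.0
grip_force: 0.0
knob q scores [(np.float64(63.9), np.float64(1.4)), (np.float64(63.6), np.float64(1.3)), (np.float64(62.3), np.float64(1.25)), (np.float64(60.1), np.float64(1.35)), (np.float64(60.0), np.float64(1.15)), (np.float64(58.9), np.float64(1.45))]
scene jig_grip [(array([177.3, 216.4]), 0.97)]
scene knob_grip [(array([136.8, 241.4]), 0.63)]
scene pawl_post [(array([199.2, 339.2]), 0.2)]
scene cup [(array([238.8, 134.3]), 0.71)]
scene loose_tee [(array([225.5, 334.9]), 0.58)]
scene loose_cap [(array([199.4, 338.6]), 0.52)]
scene spray [(array([195.6, 384.3]), 0.59), (array([173.5, 217.8]), 0.4)]
top jig_grip [(array([182.2, 194.8]), 0.72)]
top knob_grip [(array([136.4, 197. ]), 0.83)]
top pawl_post [(array([149.6, 181.9]), 0.46)]
top cup [(array([265.7, 169.1]), 0.85)]
top loose_tee [(array([169.1, 293.9]), 0.65)]
top loose_cap [(array([147.5, 284.5]), 0.55)]
top spray [(array([133.9, 323.6]), 0.88)]
knob diff vs start 4.374468085106383 post 3.4318181818181817
```

```bash
python3 -c "
from plant import manip
print(manip.job_done())"
```

```text
the job is handed in; nothing more can be done
None
```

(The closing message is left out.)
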